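# Pop a bangle box out of the spring tray and trap it

### The job

Press the red release paddle of the spring tray right down with one finger so that the yellow bangle box pops out along the chute, and trap the box with the other finger about halfway along the open chute, before its front reaches the chute's end. Only touch: do not lift, tip or carry the box, and leave everything else on the counter alone. The program finishes while holding: one finger still keeps the paddle down and the other still blocks the box, both at rest.

Things in the scene. Friction and masses are not known exactly. Their poses are not given: they have to be found in the camera images.
- tray: Spring-pusher tray fixed to the counter, grey with aluminium rails, 218 mm long (x), 107 mm wide. Origin on the counter, on the chute's centre line at the gate; x points away from the chute's open end (the box slides out to -x), y to the paddle's side, z up. Chute floor 30 mm above the counter. Box magazine at x 0 to +128 mm: side walls 52 mm high, back plate 64 mm high.
- chute_middle (a point): Point on the chute floor, on its centre line, halfway along the open chute: x -45, y 0, z 30 mm in the tray's frame, same axes. The open chute runs from x -6 to its open end at x -90 mm, 62 mm wide inside, between rails that rise only 5 mm above its floor (y 31 to 36 mm either side).
- pusher_face (a point): Middle of the front of the black pusher plate behind the box. Once the gate is down it pushes the box towards the tray's -x with 3 to 4.5 N, at about 0.1 m/s, all the way off the chute's end if nothing blocks it.
- paddle (a joint): Travel of the red release paddle: 0 up, 0.012 m fully down (a stop). Spring: 2.5 N at the top, 7 N at the bottom, and up to 5 N more while the gate rubs on the box. The yellow gate bar (tray x -5 to 0 mm, 7 mm above the floor when up) sinks with it and frees the box after about 7 mm of travel; let up, it rises again under the box.
- paddle_top (a point): Centre of the red paddle's flat top, 80 mm (along the chute) by 26 mm; moves with it. Beside the open chute, at tray x -46, y +54.5 mm; top 50 mm above the counter when up, 38 mm fully down. So with one fingertip on the pressed paddle, another at the same height in the chute is 8 mm over its floor, above the rails and well below the box's top.
- box_center (a point): Centre (half-way up) of the loose yellow bangle box, 60 x 60 mm, 34 mm high, about 80 g. At the start it stands in the magazine against the gate, centre at tray x +30, y 0, z 47 mm; its front face is 30 mm from the centre towards -x. Axes parallel to the tray's.
- box: The same yellow box; origin at the centre of its underside.
- spare_green: Bystander: a green bangle box 60 x 60 x 34 mm on the counter beside the tray; origin at the centre of its underside.
- spare_blue: Bystander: a blue bangle box 60 x 60 x 34 mm on the counter beside the tray; origin at the centre of its underside.
- bangle_a: Bystander: a brass bangle lying flat beside the tray, 68 mm across, 9 mm high; origin at the centre of its underside.
- stack_a: Bystander: an upright stack of coloured bangles, 64 mm across, 70 mm high; origin at the centre of its underside.
- stack_b: Bystander: an upright stack of coloured bangles, 64 mm across, 55 mm high; origin at the centre of its underside.
- jar: Bystander: an amber jar with a red cap, 64 mm across, 80 mm high; origin at the centre of its underside.
- calculator: Bystander: a black calculator lying flat, 120 x 75 x 16 mm; origin at the centre of its underside.
Not all that is in view belongs to the job. There is more than one size of the box; the job needs the middle-sized.

How it is judged (in metres and radians):
On the way, in this order (a step that is already met when the one before it is completed fails the run):
1. the paddle is being pressed while the box is still in the magazine (value of joint paddle above 0.004 m and x of box_center in the frame of tray above 0.025 m).
2. the box has popped out by more than 10 mm and a finger blocks it while the paddle is down (value of joint paddle above 0.007 m and x of box_center in the frame of tray below 0.02 m and contact force between the fingers and box above 0.5 N), for 0.2 s.
At the end, for the whole second after the job is handed in: The paddle is held at least 7 mm down; the box stands flat on the chute floor (within 5 mm, 0.12 rad), popped out by 10 to 88 mm, so its front is still short of the chute's end, at rest (under 10 mm/s), with a finger bearing on it with more than 0.5 N (all of step 2 and x of box_center in the frame of tray above -0.058 m and z of box_center in the frame of tray between 0.043 and 0.052 m and angle between box's own z axis and vertical below 0.12 rad and linear speed of box below 0.01 m/s); the arm keeps its last pose, push and grip.
It fails at once if the front of the box passed the end of the chute (x of box_center in the frame of tray below -0.06 m).
It fails at once if the box was lifted off the chute (z of box_center in the frame of tray above 0.057 m).
It fails at once if the box was tipped (angle between box's own z axis and vertical above 0.3 rad).
It fails at once if a bystander was moved by more than 15 mm (distance of any of spare_green, spare_blue, bangle_a, stack_a, stack_b, jar, calculator from where it was at the start of the episode above 0.015 m).
It also fails if it takes over 32 s, if anything falls off the work surface, if the arm or the gripper's body presses on something with over 40 N, if the wrist force passes 120 N, or if a joint passes its speed limit or range.

### The arm

A 6-joint arm with a two-finger parallel gripper is mounted at the origin on the work surface. World frame = base frame: x ahead of the robot, y to its left, z up, the work surface at z = 0. Lengths are in mm, angles in rad, forces in N, time in s.
With the tool pointing down it reaches from about 350 to 975 mm from the base axis. Payload 7.1 kg.
Tool frame: the origin (TCP) lies at the very end of the fingers, on their centre line; the grasp point (between the pads) lies ctrl.hold_point_z behind it (ctrl.hold_point_z is the distance from the TCP to the grasp point, in mm); z points along the fingers, y is the line along which they close (so a half turn about z gives the same grasp; the last joint's range is limited). The gripper opens to 88 mm and grips with 3 to 60 N. Pads are 20 mm wide; open, the fingers measure 115 mm over their backs; the gripper's body (75 mm by 178 mm) begins 61 mm behind the grasp point.
Start: joints at [1.125, 0.423, 1.63, -0, 1.089, -0.019], TCP at [258.693, 568.931, 222.675] pointing down, gripper open.
Joint ranges: [-3, 3], [-0.9, 2.11], [0.09, 2.58], [-1.31, 4.45], [0.11, 2.69], [-2.54, 2.54]. Speed limits (rad/s): [2.39, 2.39, 3.01, 3.14, 3.14, 3.14].

### API

Orientations are given as a rotation vector (axis times angle).
In Python, from workcell import ctrl gives the robot as it stands. The module is installed in compiled form; this text tells all that it offers.
- The arm moves only by the shell command python3 -m creep 'ROWS'. ROWS is JSON, a list of rows, each an object with "translation": the shift along the tool's x, y, z in mm, a list of three; "angular": the turn, a rotation vector about the tool's x, y, z in rad, a list of three; "jaw": the opening, from 0 (shut) to 1 (fully open). A call has exactly 8 rows; each row is the pose to reach, as a shift and turn from the pose commanded when the call began, along the tool's axes at that moment; what a row does not reach only later rows make up. A row lasts 1/8 s, in which the tool goes at most 62.5 mm and 10.7 degrees, less where a joint would pass 70% of its speed; a pose out of reach is approached as far as the arm can. A call with a gripper value outside its range is refused whole. The fingers move at their own pace and stop on an object; the grip force is fixed at half the most. Time passes only in rows, so rows that repeat a pose let the fingers close, or fill a call up. It gives the time, the measured TCP pose, the force, the opening and the grip force at its end, in the units of the state.
- ctrl.get_obs(): the state, without advancing time (a new reading comes with each control period).
- ctrl.get_image(name): name is "side" or "top"; returns the picture (400x640x3 uint8, red, green, blue); there is no depth.
- ctrl.camera_info(name): a dict with "camera_matrix" (3x3 intrinsics, pixels), "world_from_camera" (4x4, takes a point from camera to world coordinates). Camera axes: x right, y up, looking along -z (the intrinsics and any distortion apply to the point x, -y, -z); pixel columns grow to the right and rows downward; lengths in mm; the calibration is good to about 2 mm. A picture is of the moment at which its call begins. camera_info takes no time and is no camera call.
- ctrl.close_job(): hands the job in; it is judged then, once.
Trained networks look in the newest picture that a camera, given by its name, has taken for a name from the list of things; names that differ only in an ending like _2 or _b are one class to them, and where a whole thing is asked for, a point or a joint stands for the part that bears it (a point fixed in the world has none). Each returns a list of dicts, best first, with "score" (0 to 1); they miss things now and then, are a little off and sometimes report something else, mostly with a low value. They report only what shows in the picture. A call takes as long as a camera call. They do not tell look-alikes from the thing itself.
- ctrl.look_for(camera, label): "rect" ([left, top, right, bottom] in pixels, round what is visible of it).
The state is a dict: "t": time; "qpos": joint angles; "qvel": joint speeds; "joint_torque": joint torques, N m; "ee_pos": TCP position; "orientation": TCP orientation; "ft_force": force on the tool from outside, world axes, zero at the start; "moment": the same for the moment, N m; "width": finger opening in mm; "grasp_force": force on a finger pad.
Only numpy, scipy, OpenCV 4.12 (cv2) and the standard library are available. Lean on these libraries where they do the work, as an engineer would, in place of code of your own. Each camera call takes 0.05 s, during which the arm holds its last target. There are 200 camera calls.

## Working session

There is one attempt and no reset: what is moved stays moved. The work goes in short steps, Python scripts to look and compute and a shell command to move; the robot and the scene stay as the last step left them, time stands still between calls to the robot, and variables do not carry over. Pictures are saved under pics/ and viewed, at most 10 in all, crops included, and the job is handed in when it is done.

```bash
mkdir -p pics; python3 - <<'E'
from workcell import ctrl
import cv2
o=ctrl.get_obs();print(o['t'],o['ee_pos'],o['orientation'],o['width'],ctrl.hold_point_z,o['ft_force'])
for n in ['top','side']:
    im=ctrl.get_image(n);cv2.imwrite(f'pics/{n}0.png',im[:,:,::-1])
    i=ctrl.camera_info(n);print(n,i)
    for l in ['tray','box','paddle_top','spare_green']:
        print(l,[(d['rect'],round(d['score'],2)) for d in ctrl.look_for(n,l)][:4])
E
```

```text
0.0 [258.45288475 568.4430686  221.90430879] [-6.65198865e-01 -3.07002198e+00  2.36235737e-03] 87.6456234155621 18.700000000000003 [0.44892711 0.13855053 0.06316627]
top {'camera_matrix': array([[463.06632535,   0.        , 312.00327256],
       [  0.        , 463.06632535, 197.20326749],
       [  0.        ,   0.        ,   1.        ]]), 'world_from_camera': array([[ 7.23569177e-04,  9.81005476e-01, -1.93978691e-01,
         3.38752891e+02],
       [-9.99967035e-01, -8.58976028e-04, -8.07411114e-03,
         1.82067537e+00],
       [-8.08737029e-03,  1.93978139e-01,  9.80972515e-01,
         1.23617725e+03],
       [ 0.00000000e+00,  0.00000000e+00,  0.00000000e+00,
         1.00000000e+00]])}
tray [([282.5, 134.6, 335.5, 228.1], 0.66)]
box [([197.0, 145.3, 240.9, 190.0], 0.82), ([308.2, 239.7, 330.1, 262.5], 0.81), ([292.5, 158.2, 324.0, 187.4], 0.76), ([456.7, 219.7, 497.1, 272.8], 0.56)]
paddle_top [([285.9, 184.0, 313.7, 222.8], 0.8), ([257.5, 163.9, 280.1, 186.5], 0.41)]
spare_green [([326.9, 126.9, 352.2, 156.4], 0.84), ([279.4, 133.0, 336.0, 228.9], 0.41)]
side {'camera_matrix': array([[483.39013057,   0.        , 315.04783023],
       [  0.        , 483.39013057, 198.79398876],
       [  0.        ,   0.        ,   1.        ]]), 'world_from_camera': array([[ 8.55362942e-01,  3.58122776e-01, -3.74302437e-01,
         7.94299346e+01],
       [-5.17894571e-01,  5.74702771e-01, -6.33641806e-01,
        -8.37463695e+02],
       [-1.18089146e-02,  7.35842920e-01,  6.77049295e-01,
         9.47183441e+02],
       [ 0.00000000e+00,  0.00000000e+00,  0.00000000e+00,
         1.00000000e+00]])}
tray [([283.4, 161.1, 358.2, 234.1], 0.55)]
box [([317.6, 175.0, 347.4, 201.8], 0.77), ([278.6, 133.3, 316.1, 164.4], 0.74)]
paddle_top [([286.9, 183.2, 323.6, 204.1], 0.81)]
spare_green []
```

```bash
python3 - <<'E'
import cv2,numpy as np
a=cv2.imread('pics/top0.png')[110:270,180:400];b=cv2.imread('pics/side0.png')[110:270,230:450]
cv2.imwrite('pics/c0.png',np.vstack([cv2.resize(x,(800,582),interpolation=3)[:] for x in [a]]))
cv2.imwrite('pics/c1.png',cv2.resize(b,(800,582),interpolation=3))
E
```

```text
(no output)
```

View pics/top0.png

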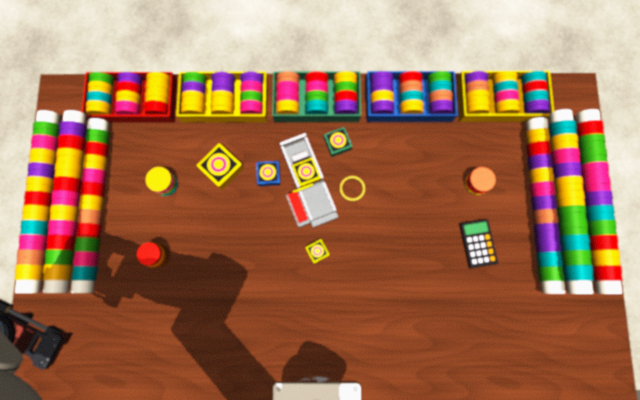

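View pics/c0.png

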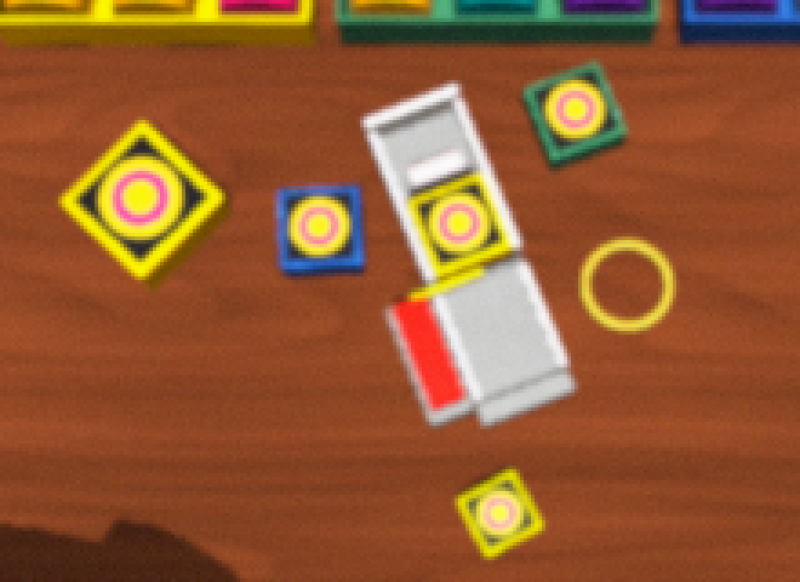

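View pics/c1.png

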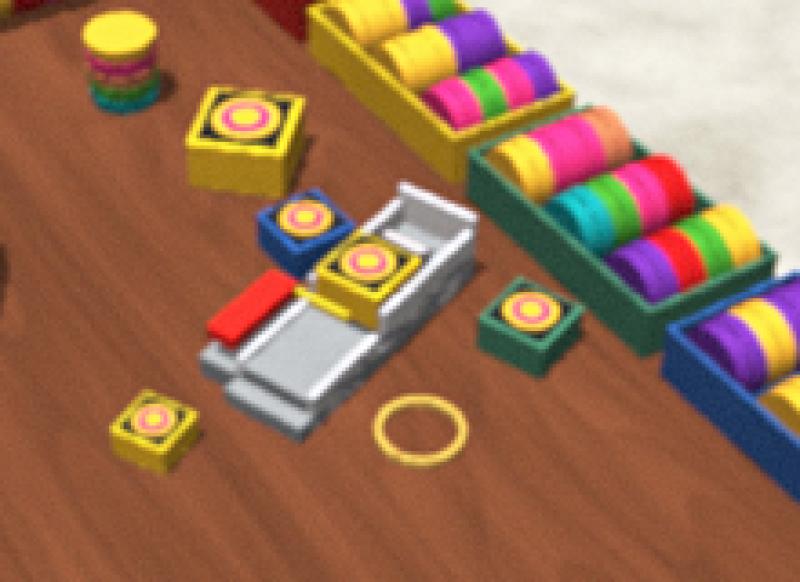

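The yellow candidates in the top picture are the big box at (219,164), the small one at (317,251), and the middle-sized one in the tray at (306,172). The crop shows the tray one sitting against the gate between them in size, so that is the one. The paddle is the red strip at about (299,207). Next I fit the tray pose using both cameras.

```bash
cat > h.py <<'E'
import cv2,numpy as np
from workcell import ctrl
from scipy.optimize import least_squares
from scipy.spatial.transform import Rotation as R
def proj(n,P):
    i=ctrl.camera_info(n);T=np.linalg.inv(i['world_from_camera']);p=T[:3,:3]@P+T[:3,3]
    q=i['camera_matrix']@np.array([p[0],-p[1],-p[2]]);return q[:2]/q[2]
E
python3 - <<'E'
from h import *
obs=[]
for n,x0,y0 in [('top',180,110),('side',230,110)]:
    im=cv2.imread(f'pics/{n}0.png').astype(int);B,G,Rr=im[...,0],im[...,1],im[...,2]
    m=((Rr>200)&(G<60)&(B<60)).astype(np.uint8)
    k,l,s,c=cv2.connectedComponentsWithStats(m)
    for j in range(1,k):
        if s[j,4]>60 and abs(c[j][0]-300)<30 and abs(c[j][1]-200)<20: print(n,c[j],s[j])
s=220/800
pts={'top':[((460,223),(30,0,64)),((431,354),(-46,54.5,50)),((457,86),(128,-36,64)),((365,122),(128,36,64)),((569,368),(-90,-36,35)),((475,401),(-90,36,35))],
'side':[((368,262),(30,0,64)),((251,308),(-46,54.5,50)),((308,423),(-90,-36,30)),((478,213),(128,-36,64)),((403,185),(128,36,64))]}
O={'top':(180,110),'side':(230,110)}
L=[(n,np.array(O[n])+np.array(p)*s,np.array(q,float)) for n in pts for p,q in pts[n]]
def res(v,L=L):
    c,d=np.cos(v[2]),np.sin(v[2]);M=np.array([[c,-d,0],[d,c,0],[0,0,1]])
    return np.concatenate([proj(n,M@q+[v[0],v[1],0])-p for n,p,q in L])
r=least_squares(res,[400,0,0.3],loss='soft_l1');v=r.x
print(v,np.round(res(v).reshape(-1,2),1).tolist())
for n in O:
    r2=least_squares(lambda u:res(u,[a for a in L if a[0]==n]),v);print(n,r2.x)
c,d=np.cos(v[2]),np.sin(v[2])
o=ctrl.get_obs();Rt=R.from_rotvec(o['orientation']).as_matrix();print(Rt.round(3))
X=np.array([c,d,0]);Y=np.array([-d,c,0])
print('tray X',X,'Y',Y)
tgt=np.array([v[0],v[1],0])-45*X+27.5*Y+[0,0,100];print('tgt',tgt)
for sg in (1,-1):
    Rg=np.column_stack([np.cross(sg*Y,[0,0,-1]),sg*Y,[0,0,-1]])
    print(sg,'shift',Rt.T@(tgt-o['ee_pos']),'rot',R.from_matrix(Rt.T@Rg).as_rotvec())
E
```

```text
top [297.3507109  206.20853081] [289 193  17  28 211]
side [298.68055556 194.25      ] [288 185  22  19 144]
[611.05258107  13.27770716 -37.32131238] [[0.6, 0.2], [-0.1, -0.7], [0.5, -0.3], [0.5, -0.6], [0.3, -0.7], [0.7, 0.2], [-0.9, 0.4], [-0.7, -1.7], [0.1, -5.4], [-1.1, 0.9], [-1.0, -0.6]]
top [610.2185442   14.30124375 -37.31936225]
side [609.60295718   6.84702386 -37.31253456]
[[-0.91   0.414 -0.   ]
 [ 0.414  0.91  -0.   ]
 [-0.    -0.    -1.   ]]
tray X [0.92947861 0.36887601 0.        ] Y [-0.36887601  0.92947861  0.        ]
tgt [559.08195325  22.23894837 100.        ]
1 shift [-499.75548166 -373.27216401  122.66405546] rot [-6.61854988e-05 -2.69262501e-05 -8.04591170e-01]
-1 shift [-499.75548166 -373.27216401  122.66405546] rot [-3.32782887e-05  8.17989928e-05  2.33700148e+00]
```

```bash
python3 -m creep '[{"translation":[-48,-36,6],"angular":[0,0,-0.1],"jaw":0.5},{"translation":[-96,-72,12],"angular":[0,0,-0.2],"jaw":0.5},{"translation":[-144,-108,18],"angular":[0,0,-0.3],"jaw":0.5},{"translation":[-192,-144,24],"angular":[0,0,-0.4],"jaw":0.5},{"translation":[-240,-180,30],"angular":[0,0,-0.5],"jaw":0.5},{"translation":[-288,-216,36],"angular":[0,0,-0.6],"jaw":0.5},{"translation":[-336,-252,42],"angular":[0,0,-0.7],"jaw":0.5},{"translation":[-384,-288,48],"angular":[0,0,-0.8],"jaw":0.5}]'
cat > d.py <<'E'
from h import *
import sys
v=[610.5,13.5,0.3778];z=float(sys.argv[1]);tx=float(sys.argv[2]);ty=float(sys.argv[3])
c,d=np.cos(v[2]),np.sin(v[2]);X=np.array([c,d,0]);Y=np.array([-d,c,0])
o=ctrl.get_obs();Rt=R.from_rotvec(o['orientation']).as_matrix()
tgt=np.array([v[0],v[1],0])+tx*X+ty*Y+[0,0,z]
Rg=np.column_stack([np.cross(Y,[0,0,-1]),Y,[0,0,-1]])
e=o['ee_pos']-np.array([v[0],v[1],0]);print('t',o['t'],'pos in tray',e@X,e@Y,e[2],'w',o['width'],'F',o['ft_force'])
print('shift',Rt.T@(tgt-o['ee_pos']),'rot',R.from_matrix(Rt.T@Rg).as_rotvec())
E
python3 d.py 100 -45 27.5
```

```text
t: 1.5
ee_pos: [490.0, 146.1, 174.8]
orientation: [-0.588, 3.085, 0.0]
ft_force: [0.6, 0.3, 0.1]
width: 44.0
grasp_force: 0.0
t 1.5 pos in tray -63.112438279582115 167.65484779666548 174.83296845248415 w 44.02716480435544 F [0.63929602 0.30367434 0.06595524]
shift [ -18.22139278 -140.12678366   74.85906955] rot [-6.42599206e-05  9.41032332e-04 -1.28004822e-03]
```

```bash
python3 -m creep '[{"translation":[-4,-35,15],"angular":[0,0,0],"jaw":0.5},{"translation":[-9,-70,30],"angular":[0,0,0],"jaw":0.5},{"translation":[-14,-105,45],"angular":[0,0,0],"jaw":0.5},{"translation":[-18,-130,60],"angular":[0,0,0],"jaw":0.5},{"translation":[-18,-140,75],"angular":[0,0,0],"jaw":0.5},{"translation":[-18,-140,85],"angular":[0,0,0],"jaw":0.5},{"translation":[-18,-140,95],"angular":[0,0,0],"jaw":0.5},{"translation":[-18,-140,95],"angular":[0,0,0],"jaw":0.5}]'
python3 d.py 66 -45 27.5
python3 - <<'E'
from h import *
out=[]
for n,(x0,y0) in {'top':(220,120),'side':(240,120)}.items():
    im=ctrl.get_image(n)[y0:y0+120,x0:x0+160,::-1];out.append(cv2.resize(im,(400,300),interpolation=cv2.INTER_CUBIC))
    for t in [(-45,-1,80),(-45,56,80)]:
        pass
cv2.imwrite('pics/a1.png',np.hstack(out))
E
```

```text
t: 2.5
ee_pos: [556.0, 24.8, 79.0]
orientation: [0.584, -3.085, -0.0]
ft_force: [-0.6, -0.4, 0.4]
width: 44.1
grasp_force: 0.0
t 2.5 pos in tray -46.507533383212916 30.596674112377613 79.01572575384883 w 44.076738875134176 F [-0.58756178 -0.44165953  0.43868435]
shift [-1.53689556 -3.09892187 13.01175621] rot [ 0.00058471 -0.00141783 -0.00352216]
```

View pics/a1.png

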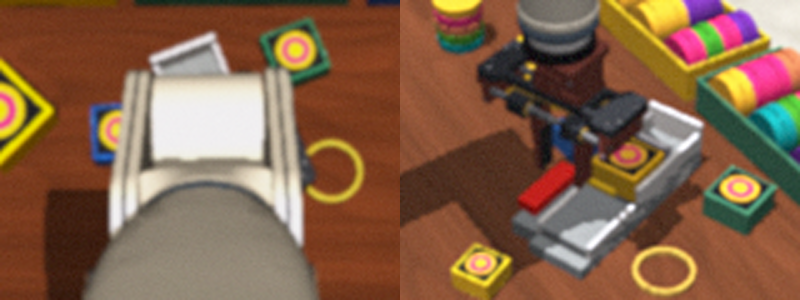

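The side view shows the fingers hanging over the tray, with the far fingertip near (545,165) of the montage. I'll lower to about 58 mm, then check the expected fingertips in an enlarged side crop.

```bash
python3 -m creep '[{"translation":[-1,-3,5],"angular":[0,0,-0.003],"jaw":0.5},{"translation":[-1,-3,10],"angular":[0,0,-0.003],"jaw":0.5},{"translation":[-1,-3,15],"angular":[0,0,-0.003],"jaw":0.5},{"translation":[-1,-3,20],"angular":[0,0,-0.003],"jaw":0.5},{"translation":[-1,-3,20],"angular":[0,0,-0.003],"jaw":0.5},{"translation":[-1,-3,20],"angular":[0,0,-0.003],"jaw":0.5},{"translation":[-1,-3,20],"angular":[0,0,-0.003],"jaw":0.5},{"translation":[-1,-3,20],"angular":[0,0,-0.003],"jaw":0.5}]'
python3 d.py 38 -45 27.5
python3 - <<'E'
from h import *
im=ctrl.get_image('side')[140:230,270:390,::-1];big=cv2.resize(im,(792,594),interpolation=cv2.INTER_CUBIC)
o=ctrl.get_obs();Rt=R.from_rotvec(o['orientation']).as_matrix()
for s in (28.7,-28.7):
    p=proj('side',o['ee_pos']+Rt@[0,s,0]);q=((p-[270,140])*6.6).astype(int);print(p);cv2.circle(big,tuple(int(a) for a in q),4,(255,0,255),1)
v=[610.5,13.5,.3778];c,d=np.cos(v[2]),np.sin(v[2])
for t in [(-86,41.5,50),(-6,41.5,50),(-6,67.5,50),(-86,67.5,50),(-90,36,35),(-90,-36,35),(-6,-31,35)]:
    q=(proj('side',np.array([v[0]+c*t[0]-d*t[1],v[1]+d*t[0]+c*t[1],t[2]]))-[270,140])*6.6
    cv2.circle(big,tuple(int(a) for a in q),4,(0,255,0),1)
cv2.imwrite('pics/a2.png',big)
E
```

```text
t: 3.6
ee_pos: [559.0, 21.6, 59.8]
orientation: [-0.587, 3.086, -0.0]
ft_force: [-0.1, 0.2, 0.4]
width: 44.1
grasp_force: 0.0
t 3.6 pos in tray -44.91183171164471 26.50638895734179 59.84372201160874 w 44.051255441689676 F [-0.09400872  0.20474382  0.36662111]
shift [ 0.09657425  0.99566354 21.84359301] rot [-0.000101    0.0003091  -0.00166307]
[298.03124851 190.11108904]
[314.53227674 198.46146725]
```

View pics/a2.png

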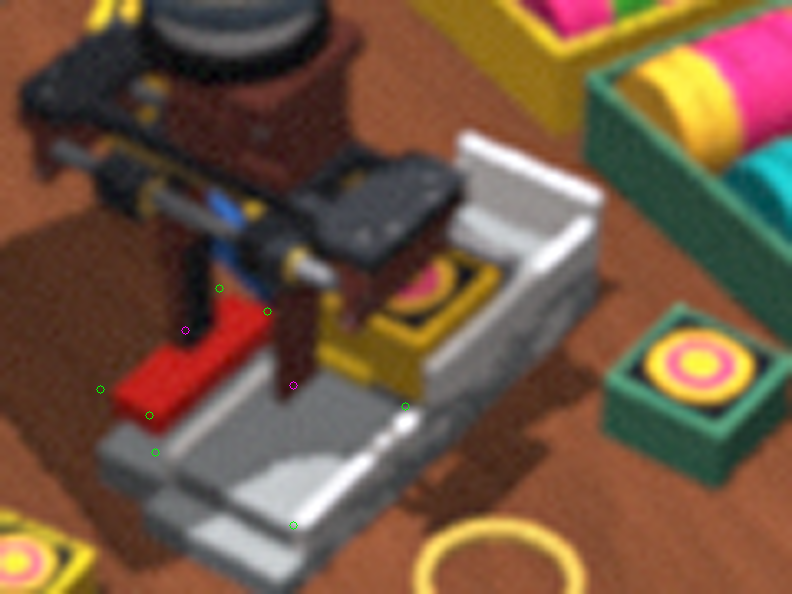

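The fingertips sit over the paddle's middle (about 192,340) and the chute's centre (about 290,395). Everything lines up within a few mm, so I press now.

```bash
python3 -m creep '[{"translation":[0,1,6],"angular":[0,0,0],"jaw":0.5},{"translation":[0,1,10],"angular":[0,0,0],"jaw":0.5},{"translation":[0,1,13],"angular":[0,0,0],"jaw":0.5},{"translation":[0,1,16],"angular":[0,0,0],"jaw":0.5},{"translation":[0,1,19],"angular":[0,0,0],"jaw":0.5},{"translation":[0,1,22],"angular":[0,0,0],"jaw":0.5},{"translation":[0,1,22],"angular":[0,0,0],"jaw":0.5},{"translation":[0,1,22],"angular":[0,0,0],"jaw":0.5}]'
python3 d.py 37.5 -45 27.5
python3 - <<'E'
from h import *
im=ctrl.get_image('side')[140:230,270:390,::-1];cv2.imwrite('pics/a3.png',cv2.resize(im,(792,594),interpolation=cv2.INTER_CUBIC))
E
```

```text
t: 4.65
ee_pos: [558.3, 22.5, 38.2]
orientation: [0.587, -3.086, -0.0]
ft_force: [-3.0, -0.4, 9.9]
width: 44.1
grasp_force: 6.1
t 4.65 pos in tray -45.22971386394545 27.639761675275636 38.17460741196562 w 44.12833409570079 F [-3.01295584 -0.42526429  9.86963922]
shift [-0.23022477 -0.1395159   0.67448411] rot [ 0.00022741 -0.00039808 -0.00173578]
```

View pics/a3.png

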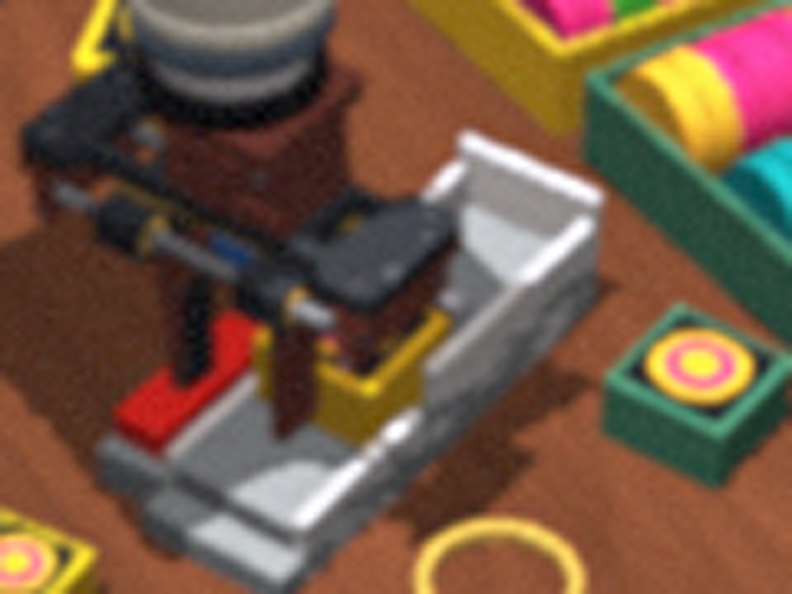

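The box has slid out about 30–35 mm and rests against the finger at about (292,410). It pushes with 3 N, and the paddle is down. I'll hold one call to settle, then hand in.

```bash
python3 -m creep '[{"translation":[0,0,0],"angular":[0,0,0],"jaw":0.5},{"translation":[0,0,0],"angular":[0,0,0],"jaw":0.5},{"translation":[0,0,0],"angular":[0,0,0],"jaw":0.5},{"translation":[0,0,0],"angular":[0,0,0],"jaw":0.5},{"translation":[0,0,0],"angular":[0,0,0],"jaw":0.5},{"translation":[0,0,0],"angular":[0,0,0],"jaw":0.5},{"translation":[0,0,0],"angular":[0,0,0],"jaw":0.5},{"translation":[0,0,0],"angular":[0,0,0],"jaw":0.5}]' && python3 -c "
from workcell import ctrl
o=ctrl.get_obs();print(o['ee_pos'],o['ft_force'])
if o['ee_pos'][2]<40 and o['ft_force'][2]>5: print(ctrl.close_job())"
```

```text
t: 5.7
ee_pos: [558.3, 22.5, 38.2]
orientation: [0.587, -3.086, -0.0]
ft_force: [-3.1, -0.1, 9.4]
width: 43.8
grasp_force: 6.1
[558.28180751  22.49787179  38.1843009 ] [-3.12099031 -0.08949261  9.36787234]
the job is handed in; nothing more can be done
None
```

I handed the job in at about 5.7 s with one finger holding the paddle down (fingertips at 38.2 mm) and the other blocking the yellow box about halfway along the chute with about 3 N; no verdict came back.

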